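# Swap packs at the tool-battery charger

### The arm

A 6-joint arm with a two-finger parallel gripper is mounted at the origin on the work surface. World frame = base frame: x ahead of the robot, y to its left, z up, the work surface at z = 0. Lengths are in mm, angles in rad, forces in N, time in s.
With the tool pointing down it reaches from about 275 to 750 mm from the base axis. Payload 10.2 kg.
Tool frame: the origin (TCP) lies midway between the tips of the shut fingers; the grasp point (between the pads) lies 19 mm behind it (ctrl.tcp_to_grasp is the z of the grasp point in the tool frame, in mm); z points along the fingers, y is the direction in which the jaws open and shut (so a half turn about z gives the same grasp; the last joint's range is limited). The gripper opens to 85 mm and grips with 20 to 120 N. Pads are 22 mm wide; open, the fingers measure 114 mm over their backs; the gripper's body (76 mm by 85 mm) begins 54 mm behind the grasp point. The pads swing forward as they close: fully open they stand 13 mm farther back than shut.
Start: joints at [0.945, 0.313, 1.498, -0, 1.331, -0.223], TCP at [205.811, 482.984, 231.294] pointing down, gripper open.
Joint ranges: [-2.94, 2.94], [-0.97, 2.17], [0.19, 2.56], [-1.23, 4.37], [0.02, 3.11], [-2.88, 2.88]. Speed limits (rad/s): [2.39, 2.39, 3.01, 3.14, 3.14, 3.14].

### API

Orientations are given as a unit quaternion [w, x, y, z].
In Python, from rig import sensors, capture, order, ctrl gives the robot as it stands. The module is installed in compiled form; this text tells all that it offers.
- The arm moves only by the tool play_rows, never from a script. Its argument "deltas" is a list of rows, each a list of 7 numbers: the shift along the world's x, y, z in units of 40 mm (1.0 is 40 mm), then the turn, a rotation vector about the world's x, y, z in units of 6 degrees (1.0 is 6 degrees), then the opening, from -1 (shut) to 1 (fully open). A call has 1 to 8 rows; each row shifts and turns the commanded pose from where the row before left it; what a row does not reach is not made up. A row lasts 1/12 s, in which the tool goes at most 41.7 mm and 7.16 degrees, less where a joint would pass 70% of its speed; a pose out of reach is approached as far as the arm can. A call is refused whole if a number of a shift passes 1 or a number of a turn 1, either way. A call with a gripper value outside its range is refused whole. The fingers move at their own pace and stop on an object; "squeeze" is the grip in N (left out, the last holds). Time passes only in rows, so rows that do not move let the fingers close. It gives the time, the measured TCP pose, the force and the opening at its end, in the units of the state.
- sensors.sense(): the state, without advancing time (a new reading comes with each control period).
- capture(name): name is "side" or "top"; returns a dict with "pixels" (420x560x3 uint8, red, green, blue), "z_map" (420x560 float32, mm along the optical axis (not along the pixel's ray), 0 where there is no reading), "fx", "fy", "cx", "cy" (pixels), "k1" (the pictures are not rectified: a ray, as slopes to the right and down, at radius r is drawn at 1 + k1 r^2 times it, then the intrinsics apply), "eye" and "rotation" of the camera in the world. Camera axes: x right, y down, z forward; pixel columns grow to the right and rows downward; lengths in mm; the calibration is good to about 2 mm. A picture is of the moment at which its call begins.
- order.finish_job(): hands the job in, once; it reports no verdict.
The state is a dict: "time_s": time; "joints": joint angles; "dq": joint speeds; "tau": joint torques, N m; "eef_pos": TCP position; "ee_rot": TCP orientation; "force": force on the tool from outside, world axes, zero at the start; "wrist_torque": the same for the moment, N m; "grip_width": opening from 0.0 (shut) to 1.0 (fully open).
Only numpy, scipy, OpenCV 4.12 (cv2) and the standard library are available. Lean on these libraries where they do the work, as an engineer would, in place of code of your own. Each camera call takes 0.05 s, during which the arm holds its last target. There are 200 camera calls.

### The job

The thin battery pack was only dropped into the charger and stands proud of its bay: push it down until it clicks fully home, so that it charges. Then take out the deep pack beside it for the drill: pinch its two side catches together, lift it straight out, and finish still holding it by the pinched catches, upright, with about 5 cm or more of air between it and the charger. Leave everything else on the bench where it is.

Things in the scene. Friction and masses are not known exactly. Their poses are not given: they have to be found in the camera images.
- charger: Grey twin-bay charger, 150 mm deep (x), 255 mm wide (y), grey fascia on its -x side, white power strip 135 mm behind (its plug reaches 72 mm up), on a plywood board 250 x 310 x 12 mm screwed to the bench. Origin on the bench, midway between the bays; z up. Flat charger top 70 mm above the bench. Bays: sockets in the top, 57.5 mm either side of the centre along y, open 42 (x) by 36 mm (y).
- bay_left (a point): Centre of the mouth of the +y bay, level with the charger top (70 mm above the bench). Axes as the charger's.
- bay_right (a point): Centre of the mouth of the -y bay, level with the charger top. Axes as the charger's. Which pack is in which bay varies.
- deep_pack_grip (a point): Deep pack (taller, black, ~0.4 kg), latched in one bay, stem down. Stem 40 x 34 x 48 mm is in the bay; its foot 74 (x) x 51 (y) x 54 mm tall rests on the charger top. This point: in the foot, 22 mm above the charger top, midway between two grey ribbed catch pads (26 long, 20 tall) on its +y and -y sides; 60 mm over both released, 51 pinched. Axes as the charger's.
- deep_pack_foot (a point): Lower end of the deep pack's stem, its lowest point, on its centre line, 70 mm below deep_pack_grip.
- deep_catch_left (a joint): How far the deep pack's +y catch is pushed in (m): 0 sprung out and hooked under a ledge in the bay, 0.0045 fully pinched; the hook is clear beyond 0.003. Spring: 4 N to start, about 6 N fully in. While either catch is out the pack cannot be pulled from the bay.
- deep_catch_right (a joint): The same for the deep pack's -y catch.
- thin_pack_top (a point): Centre of the flat top of the thin pack (black, ~0.19 kg), in the other bay, stem down: same stem, catches 13 mm tall, foot 74 x 51 x 18 mm. Fully home this point is 18 mm above the charger top; at the start about 13 mm higher, held up by the sloped hooks of its catches, which snap in under a push of about 8 to 15 N straight down. Latched, it can still rise about 1 mm.
- deep_pack: The deep pack again, for its axes: origin at the lower end of its stem, z up along the pack.
- thin_pack: The thin pack again: origin at the lower end of its stem, 66 mm below its top, z up along the pack.
- drill: Bystander, loose: grey and black cordless drill driver without its pack, lying on its side, about 165 x 150 mm, 54 mm tall; origin on the bench under its motor housing.
- tape_measure: Bystander, loose: grey tape measure 70 x 66 x 30 mm beside the charger's board; origin under its centre.
- sealing_tape: Bystander, loose: bright roll of aluminium sealing tape lying flat, 90 mm across, 30 mm tall; origin under its centre.
- rivet_tub: Bystander, loose: small white plastic tub, 72 mm across, 45 mm tall; origin under its centre.
- screwdriver: Bystander, loose: screwdriver 200 mm long lying on the bench; origin under its middle.
- marker_lamp: Bystander, loose: caravan side marker lamp, 100 x 36 x 30 mm; origin under its centre.
Mind the look-alikes: they are no part of the job. Leave any red look-alike of the thin_pack alone.

How it is judged (in metres and radians):
On the way, in this order (a step that is already met when the one before it is completed fails the run):
1. the thin pack is pushed fully home in its bay, while the deep pack is still in the other (z of thin_pack_top in the frame of charger below 0.0905 m and z of deep_pack_foot in the frame of charger below 0.03 m), for 0.2 s.
2. both catches of the deep pack are pinched in while it still sits in its bay (value of joint each of deep_catch_left, deep_catch_right above 0.0025 m and contact force between the fingers and deep_pack above 2 N and z of deep_pack_foot in the frame of charger below 0.03 m), for 0.1 s.
3. the deep pack is lifted out, clear of the charger (z of deep_pack_foot in the frame of charger above 0.11 m and contact force between the fingers and deep_pack above 2 N), for 0.2 s.
At the end, for the whole second after the job is handed in: The deep pack is held still by both catches (each in at least 2.5 mm), upright within 17 degrees, stem end at least 40 mm above the charger top, touching neither charger nor thin pack; the thin pack sits latched in its bay, top within 2.5 mm of fully home (all of step 3 and angle between deep_pack's own z axis and vertical below 0.3 rad and value of joint each of deep_catch_left, deep_catch_right above 0.0025 m and contact force between deep_pack and charger below 0.05 N and contact force between deep_pack and thin_pack below 0.05 N and linear speed of deep_pack below 0.03 m/s and z of thin_pack_top in the frame of charger below 0.0905 m and angle between thin_pack's own z axis and vertical below 0.08 rad and (horizontal distance between thin_pack_top and bay_left below 0.006 m or horizontal distance between thin_pack_top and bay_right below 0.006 m)); the arm keeps its last pose, push and grip.
It fails at once if the thin pack is pulled out of its bay (z of thin_pack_top in the frame of charger above 0.119 m).
It fails at once if a bystander on the bench is shifted by more than 30 mm (distance of any of drill, tape_measure, sealing_tape, rivet_tub, screwdriver, marker_lamp from where it was at the start of the episode above 0.03 m).
It also fails if it takes over 42 s, if anything falls off the work surface, if the arm or the gripper's body presses on something with over 40 N, if the wrist force passes 120 N, or if a joint passes its speed limit or range.

## Working session

There is one attempt and no reset: what is moved stays moved. The work goes in short steps, Python scripts to look and compute and a tool call to move; the robot and the scene stay as the last step left them, time stands still between calls to the robot, and variables do not carry over. Pictures are saved under pics/ and viewed, about 8 in all and at most 12, crops included, and the job is handed in when it is done.

Besides the shell and the picture viewer there is one more tool, called after "Emit:" as name(argument=value, ...), one argument or row to a line, values as JSON. play_rows: Moves the arm, as the interface text tells. Its arguments: {"type":"object","properties":{"deltas":{"type":"array","items":{"type":"array","items":{"type":"number"}}},"squeeze":{"type":"number"}},"required":["deltas"]}

```bash
mkdir -p pics
cat > h.py <<'E'
import numpy as np, cv2
from rig import sensors, capture, order, ctrl
def cloud(c):
    h,w=c["z_map"].shape
    u,v=np.meshgrid(np.arange(w),np.arange(h))
    K=np.array([[c["fx"],0,c["cx"]],[0,c["fy"],c["cy"]],[0,0,1.]])
    p=cv2.undistortPoints(np.stack([u,v],-1).reshape(-1,1,2).astype(np.float64),K,np.array([c["k1"],0,0,0.])).reshape(h,w,2)
    d=np.dstack([p,np.ones((h,w))])*c["z_map"][...,None]
    P=d@np.array(c["rotation"]).T+np.array(c["eye"])
    P[c["z_map"]<=0]=np.nan
    return P
E
python3 - <<'E'
from h import *
import pickle
for n in("top","side"):
    c=capture(n); pickle.dump(c,open(n+".pkl","wb"))
    cv2.imwrite(f"pics/{n}0.png",cv2.resize(c["pixels"][...,::-1],(784,588),interpolation=cv2.INTER_CUBIC))
    print(n,c["fx"],c["cx"],c["cy"],c["k1"],c["eye"],np.array(c["rotation"]).round(3).tolist())
print(sensors.sense(),ctrl.tcp_to_grasp)
E
```

```text
top 465.5810299040083 271.60375319227023 209.91343634253232 -0.13213035640008045 [ 307.37564808   46.50410319 1181.61700062] [0.071, -0.7, 0.708, -0.065]
side 498.1196998224685 281.35227482196717 212.08239587830172 -0.1868850213263651 [ 748.94194105 -905.64270589  735.0092155 ] [-0.474, 0.871, 0.118, -0.058]
{'time_s': 0.1, 'joints': array([ 9.44588143e-01,  3.13350302e-01,  1.49832758e+00, -1.40691447e-05,
        1.33099109e+00, -2.23404895e-01]), 'dq': array([ 0.00065247, -0.00048665, -0.00361226,  0.0006512 , -0.00092468,
       -0.00158909]), 'tau': array([ 3.01770342e-03, -4.12894607e+01, -2.60140210e+01, -1.35163004e-04,
        2.95663864e-03,  8.07913898e-05]), 'eef_pos': array([205.6858277 , 482.79455412, 230.82730995]), 'ee_rot': array([-2.15573819e-04,  2.00041170e-01,  9.79787345e-01, -4.93141731e-04]), 'force': array([ 0.57341627, -0.53586394,  0.8812289 ]), 'wrist_torque': array([-0.00218021,  0.03820553, -0.05401241]), 'grip_width': 1.0016653182363504} -18.700000000000003
```

View pics/top0.png

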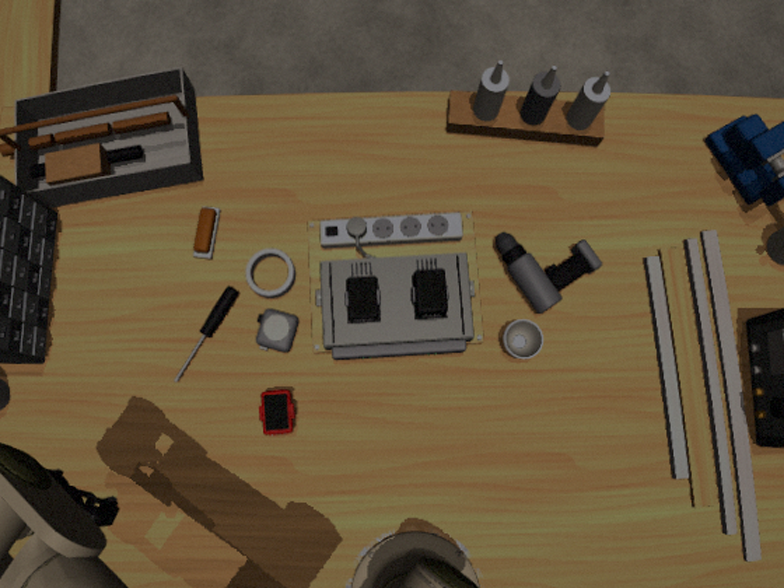

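View pics/side0.png

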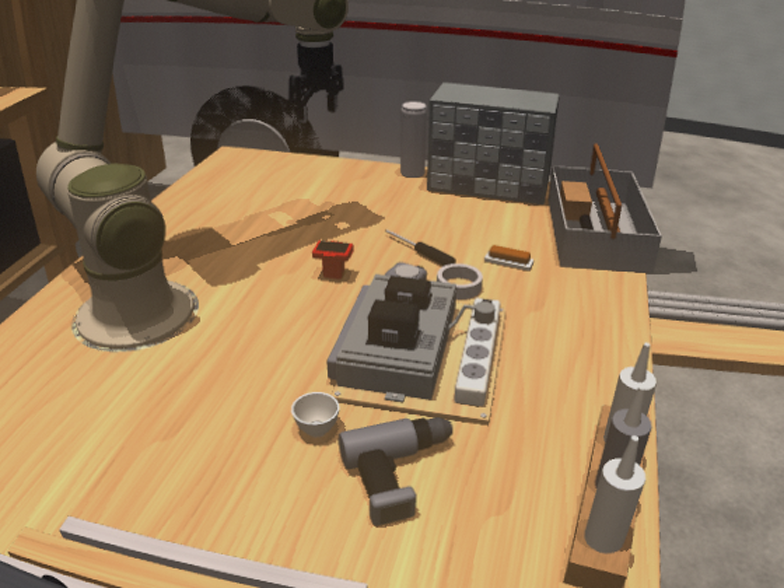

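The top view shows black packs at (363,298) (+y bay) and (431,293) (-y bay). The red look-alike lies at (277,412) on the bench, so I leave it alone. In the side view the -y pack at (393,323) is taller, so that is the deep one, and the +y pack at (408,292) is the thin one. Next I measure both from depth, with an enlarged crop.

Run:
```python
from h import *
import pickle
S={}
for n in("top","side"):
    c=pickle.load(open(n+".pkl","rb"));P=cloud(c);S[n]=P
    reg=(P[...,0]>200)&(P[...,0]<650)&(abs(P[...,1])<250)
    Z=P[...,2]
    print(n,"hist",np.histogram(Z[reg],bins=np.arange(-10,150,5))[0])
    for lo,hi,name in((60,80,"top"),(93,110,"thin"),(114,135,"deep")):
        m=(reg&(Z>lo)&(Z<hi)).astype(np.uint8)
        if name!="top": m&=(c["pixels"].max(-1)<90)
        k,l,st,ce=cv2.connectedComponentsWithStats(m)
        for i in range(1,k):
            if st[i,4]<150: continue
            q=P[l==i]; r=cv2.minAreaRect(q[:,:2].astype(np.float32))
            print(name,st[i].tolist(),np.median(q,0).round(1),"rect",np.round(r[0],1),np.round(r[1],1),round(r[2],1))
c=pickle.load(open("top.pkl","rb"));cr=c["pixels"][140:270,205:365,::-1]
a=cv2.resize(cr,None,fx=4,fy=4,interpolation=cv2.INTER_CUBIC)
cv2.imwrite("pics/crop1.png",np.clip(a*1.8,0,255).astype(np.uint8))
```

```text
Traceback (most recent call last):
  File "h.py", line 9, in cloud
    P=d@np.array(c["rotation"]).T+np.array(c["eye"])
      ~^~~~~~~~~~~~~~~~~~~~~~~~~~
ValueError: matmul: Input operand 1 has a mismatch in its core dimension 0, with gufunc signature (n?,k),(k,m?)->(n?,m?) (size 4 is different from 3)
```

```bash
sed -i 's/^import numpy as np, cv2/&\nfrom scipy.spatial.transform import Rotation as R/; s/np.array(c\["rotation"\]).T/R.from_quat(np.roll(c["rotation"],-1)).as_matrix().T/' h.py
cat > m.py <<'E'
from h import *
import pickle
for n in("top","side"):
    c=pickle.load(open(n+".pkl","rb"));P=cloud(c)
    reg=(P[...,0]>200)&(P[...,0]<650)&(abs(P[...,1])<250)
    Z=P[...,2]
    print(n,"hist",np.histogram(Z[reg],bins=np.arange(-10,150,5))[0])
    for lo,hi,name in((60,80,"top"),(93,110,"thin"),(114,135,"deep")):
        m=(reg&(Z>lo)&(Z<hi)).astype(np.uint8)
        if name!="top": m&=(c["pixels"].max(-1)<90)
        k,l,st,ce=cv2.connectedComponentsWithStats(m)
        for i in range(1,k):
            if st[i,4]<150: continue
            q=P[l==i]; r=cv2.minAreaRect(q[:,:2].astype(np.float32))
            print(name,st[i].tolist(),np.median(q,0).round(1),"rect",np.round(r[0],1),np.round(r[1],1),round(r[2],1))
c=pickle.load(open("top.pkl","rb"));cr=c["pixels"][140:270,205:365,::-1]
a=cv2.resize(cr,None,fx=4,fy=4,interpolation=cv2.INTER_CUBIC)
cv2.imwrite("pics/crop1.png",np.clip(a*1.8,0,255).astype(np.uint8))
E
python3 m.py
```

```text
top hist [  306 10676 10100   730  1538   391   228   402   459   284   597  1014
   947   231   375  2585  2677    60     3    29    32   254   456    34
     9    34   404   246     5     0     0]
top [228, 180, 111, 68, 5032] [508.3  30.3  70.1] rect [517.   28.4] [153.9 261.5] 2.7
top [191, 278, 20, 32, 549] [323.5 229.2  66. ] rect [324.8 226.5] [73.5 45.9] 0.5
thin [246, 197, 26, 32, 691] [513.7  84.7 100.8] rect [514.   85.9] [59.5 75. ] 89.5
deep [296, 191, 24, 33, 689] [519.3 -28.  124.2] rect [520.5 -29.1] [74.3 51.2] 2.7
side hist [   0 3598 8802  301 1592  543  373  496  531  470  591 1021  908  295
  375 1245 1587   74   61  116  123  210  329   73   65   80  289  154
    0    0    0]
top [223, 172, 29, 13, 258] [323.7 221.6  66.4] rect [323.6 223.8] [73.4 51.1] 1.8
top [240, 196, 86, 74, 2914] [541.8 -39.4  70.2] rect [516.4  26.3] [153.  265.2] 2.9
thin [275, 197, 33, 17, 389] [514.7  75.5 100.7] rect [513.6  81.2] [72.8 58.4] 2.6
thin [263, 226, 36, 16, 223] [525.4 -56.2 101.6] rect [526.8 -51. ] [80.2 35.1] 27.6
deep [263, 214, 37, 21, 537] [520.6 -40.8 124. ] rect [519.  -31.5] [74.  56.1] 2.2
```

View pics/crop1.png

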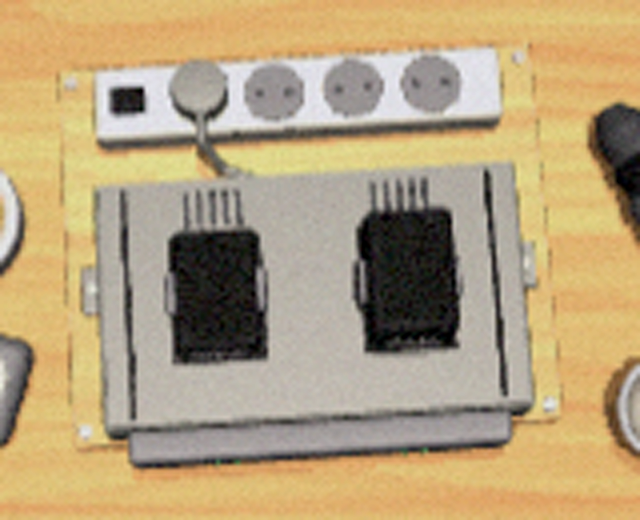

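The crop confirms two black packs in the charger: the thin one on the left (+y) with its top at 101 mm, about (514,85.5), and the deep one on the right (-y) with its top at 124 mm, about (520,-29.5). Charger yaw is about +2.8°.

Emit:
play_rows(
  deltas=[
    [0.55,-0.71,0,0,0,0.31,-1],
    [0.55,-0.71,0,0,0,0.31,-1],
    [0.55,-0.71,0,0,0,0.31,-1],
    [0.55,-0.71,0,0,0,0.31,-1],
    [0.55,-0.71,0,0,0,0.31,-1],
    [0.55,-0.71,0,0,0,0.31,-1],
    [0.55,-0.71,0,0,0,0.31,-1],
    [0.55,-0.71,0,0,0,0.31,-1],
  ],
  squeeze=50,
)

```text
time_s: 0.77
eef_pos: [382.4, 254.2, 231.2]
ee_rot: [-0.0, 0.071, 0.998, -0.0]
force: [0.6, 0.6, 0.3]
grip_width: 0.001
```

Emit:
play_rows(
  deltas=[
    [0.55,-0.71,-0.2,0,0,0.31,-1],
    [0.55,-0.71,-0.2,0,0,0.31,-1],
    [0.55,-0.71,-0.2,0,0,0.31,-1],
    [0.55,-0.71,-0.2,0,0,0.31,-1],
    [0.55,-0.71,-0.2,0,0,0.31,-1],
    [0.55,-0.71,-0.2,0,0,0.31,-1],
    [0,0,0,0,0,0,-1],
    [0,0,0,0,0,0,-1],
  ],
)

```text
time_s: 1.43
eef_pos: [514.0, 84.2, 182.3]
ee_rot: [-0.001, -0.024, 1.0, 0.0]
force: [0.1, 0.6, -0.9]
grip_width: 0.003
```

```bash
cat > s.py <<'E'
from h import *
s=sensors.sense();q=R.from_quat(np.roll(s["ee_rot"],-1)).as_matrix()
print(s["time_s"],s["eef_pos"].round(1),s["force"].round(1),s["wrist_torque"].round(2),s["grip_width"],"y",q[:,1].round(3),"z",q[:,2].round(3))
E
python3 s.py
```

```text
1.4333 [514.   84.2 182.3] [ 0.1  0.6 -0.9] [ 0.08 -0.05  0.  ] 0.003334108663961286 y [-0.049  0.999  0.   ] z [-0.002  0.    -1.   ]
```

Emit:
play_rows(
  deltas=[
    [0,0.03,-0.4,0,0,0,-1],
    [0,0,-0.4,0,0,0,-1],
    [0,0,-0.4,0,0,0,-1],
    [0,0,-0.4,0,0,0,-1],
    [0,0,-0.2,0,0,0,-1],
    [0,0,-0.05,0,0,0,-1],
    [0,0,0,0,0,0,-1],
  ],
)

```text
time_s: 2.02
eef_pos: [513.6, 87.1, 109.5]
ee_rot: [-0.0, -0.026, 1.0, 0.0]
force: [-0.6, -0.2, 0.1]
grip_width: 0.002
```

Emit:
play_rows(
  deltas=[
    [0,0,-0.05,0,0,0,-1],
    [0,0,-0.05,0,0,0,-1],
    [0,0,-0.05,0,0,0,-1],
    [0,0,-0.05,0,0,0,-1],
  ],
)

```text
time_s: 2.35
eef_pos: [514.0, 86.6, 101.5]
ee_rot: [0.0, -0.026, 1.0, -0.0]
force: [-0.3, -0.5, 0.7]
grip_width: -0.002
```

Emit:
play_rows(
  deltas=[
    [0,-0.02,-0.05,0,0,0,-1],
    [0,0,-0.05,0,0,0,-1],
    [0,0,-0.05,0,0,0,-1],
  ],
)

```text
time_s: 2.6
eef_pos: [514.4, 85.7, 95.8]
ee_rot: [0.001, -0.026, 1.0, -0.0]
force: [0.9, -0.2, 0.8]
grip_width: -0.0
```

Emit:
play_rows(
  deltas=[
    [0,0,-0.05,0,0,0,-1],
    [0,0,-0.05,0,0,0,-1],
  ],
)

```text
time_s: 2.77
eef_pos: [513.8, 85.7, 91.0]
ee_rot: [-0.0, -0.026, 1.0, -0.0]
force: [0.2, 0.2, -0.0]
grip_width: -0.002
```

Emit:
play_rows(
  deltas=[
    [0,0,-0.05,0,0,0,-1],
    [0,0,-0.05,0,0,0,-1],
  ],
)

```text
time_s: 2.93
eef_pos: [513.8, 85.7, 87.9]
ee_rot: [-0.0, -0.026, 1.0, -0.0]
force: [-11.4, -1.8, 30.5]
grip_width: -0.0
```

Emit:
play_rows(
  deltas=[
    [0,0,0,0,0,0,-1],
    [0,0,0,0,0,0,-1],
    [0,0,0,0,0,0,-1],
  ],
)

```text
time_s: 3.18
eef_pos: [513.7, 85.7, 88.0]
ee_rot: [-0.0, -0.026, 1.0, -0.0]
force: [-4.4, -0.9, 10.4]
grip_width: 0.003
```

Emit:
play_rows(
  deltas=[
    [0,0,0.5,0,0,0,-1],
    [0,0,1,0,0,0,-1],
    [0,0,1,0,0,0,-1],
    [0,-0.5,0.3,0,0,0,1],
    [0.02,-0.8,0,0,0,0,1],
    [0.03,-0.8,0,0,0,0,1],
    [0.05,-0.77,0,0,0,0,1],
    [0,0,0,0,0,0,1],
  ],
)

```text
time_s: 3.85
eef_pos: [517.9, -33.3, 199.0]
ee_rot: [-0.0, -0.024, 1.0, -0.001]
force: [1.2, 0.8, 0.2]
grip_width: 0.709
```

```bash
python3 - <<'E'
from h import *
import pickle
for n in("top","side"): pickle.dump(capture(n),open(n+".pkl","wb"))
c=pickle.load(open("side.pkl","rb"))
a=cv2.resize(c["pixels"][140:300,220:380,::-1],None,fx=3.7,fy=3.7,interpolation=cv2.INTER_CUBIC)
cv2.imwrite("pics/crop2.png",np.clip(a*1.3,0,255).astype(np.uint8))
for n in("top","side"):
    P=cloud(pickle.load(open(n+".pkl","rb")))
    m=(abs(P[...,0]-514)<25)&(abs(P[...,1]-85)<20)
    print(n,m.sum(),np.nanpercentile(P[m][:,2],[5,25,50,75,95]).round(1))
    m=(abs(P[...,0]-520)<50)&(abs(P[...,1]+30)<45)&(P[...,2]>116)&(P[...,2]<130)
    if m.sum()>50: print(m.sum(),P[m].mean(0).round(1),cv2.minAreaRect(P[m][:,:2].astype(np.float32)))
E
python3 s.py
```

```text
top 347 [85.6 87.7 88.9 90.2 92.3]
side 186 [86.6 88.4 89.  90.1 91.2]
506 [520.6 -37.6 123.6] ((519.3757934570312, -32.78303527832031), (73.75379943847656, 52.70746612548828), 0.9920594692230225)
3.95 [517.7 -29.7 198.9] [0.9 0.5 0.3] [0.04 0.02 0.03] 0.8729182037178741 y [-0.05   0.999  0.   ] z [-0.001  0.    -1.   ]
```

View pics/crop2.png

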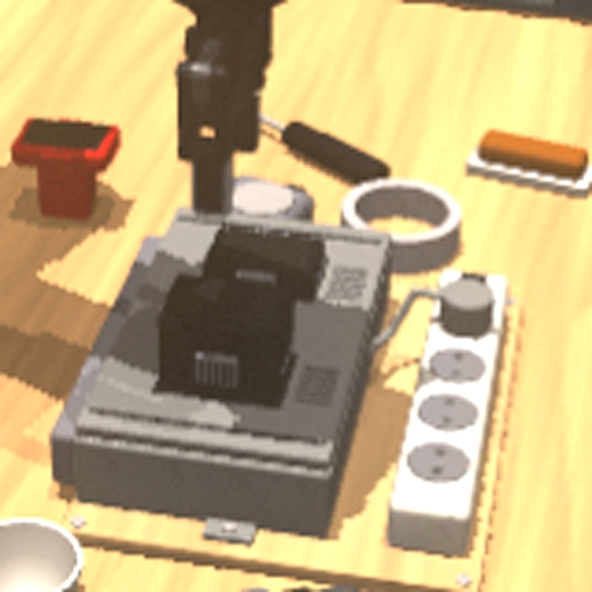

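The thin pack's top now measures 89 mm in both views, so it is home (crop: low pack behind the tall one at (225,330)). Going down over the deep pack.

Emit:
play_rows(
  deltas=[
    [0.05,0,-0.2,0,0,0,1],
    [0,0,-0.4,0,0,0,1],
    [0,0,-0.5,0,0,0,1],
    [0,0,-0.5,0,0,0,1],
    [0,0,-0.5,0,0,0,1],
    [0,0,-0.5,0,0,0,1],
    [0,0,-0.4,0,0,0,1],
    [0,0,0,0,0,0,1],
  ],
)

```text
time_s: 4.62
eef_pos: [518.0, -27.3, 75.9]
ee_rot: [-0.003, -0.027, 1.0, 0.001]
force: [-0.9, 0.1, -0.6]
grip_width: 1.004
```

Emit:
play_rows(
  deltas=[
    [0,0,-0.1,0,0,0,1],
    [0,0,-0.1,0,0,0,1],
    [0,0,0,0,0,0,1],
  ],
)

```text
time_s: 4.87
eef_pos: [519.9, -28.7, 71.4]
ee_rot: [0.0, -0.026, 1.0, -0.0]
force: [0.1, 0.6, 0.7]
grip_width: 0.997
```

```bash
python3 s.py
python3 - <<'E'
from h import *
c=capture("side")
a=cv2.resize(c["pixels"][160:290,220:350,::-1],None,fx=4.5,fy=4.5,interpolation=cv2.INTER_CUBIC)
cv2.imwrite("pics/crop3.png",np.clip(a*1.8,0,255).astype(np.uint8))
E
```

```text
4.8667 [519.9 -28.7  71.4] [0.1 0.6 0.7] [-0.    0.04  0.02] 0.9966555747204814 y [-0.052  0.999 -0.   ] z [ 0. -0. -1.]
```

View pics/crop3.png

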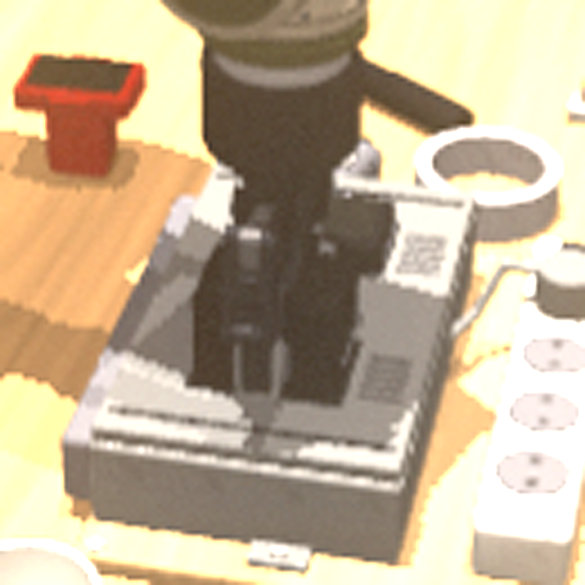

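The fingers straddle the deep pack, the near one at (260,370) in front of the catch. Pinching.

Emit:
play_rows(
  deltas=[
    [0,-0.02,0,0,0,0,-1],
    [0,0,0,0,0,0,-1],
    [0,0,0,0,0,0,-1],
    [0,0,0,0,0,0,-1],
    [0,0,0,0,0,0,-1],
    [0,0,0,0,0,0,-1],
    [0,0,0,0,0,0,-1],
    [0,0,0,0,0,0,-1],
  ],
  squeeze=50,
)

```text
time_s: 5.58
eef_pos: [520.4, -30.1, 72.2]
ee_rot: [0.001, -0.026, 1.0, -0.0]
force: [-0.8, -1.1, 4.9]
grip_width: 0.589
```

```bash
python3 s.py
python3 - <<'E'
from h import *
c=capture("side")
a=cv2.resize(c["pixels"][160:290,220:350,::-1],None,fx=4.5,fy=4.5,interpolation=cv2.INTER_CUBIC)
cv2.imwrite("pics/crop4.png",np.clip(a*2.2,0,255).astype(np.uint8))
E
```

```text
5.5833 [520.4 -30.1  72.2] [-0.8 -1.1  4.9] [-0.04  0.11  0.01] 0.5892823900251596 y [-0.052  0.999 -0.001] z [ 0.002 -0.001 -1.   ]
```

View pics/crop4.png

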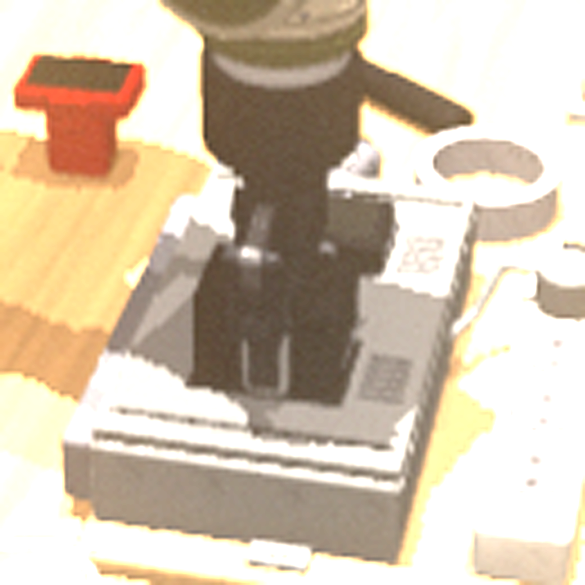

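The opening is 0.589, about 50 mm, so the catches are fully pinched (near pad at (265,365)). Lifting gently first.

Emit:
play_rows(
  deltas=[
    [0,0,0.05,0,0,0,-1],
    [0,0,0.1,0,0,0,-1],
    [0,0,0.1,0,0,0,-1],
    [0,0,0.1,0,0,0,-1],
  ],
)

```text
time_s: 5.97
eef_pos: [519.6, -29.7, 85.5]
ee_rot: [-0.0, -0.026, 1.0, 0.0]
force: [0.5, 0.2, -3.5]
grip_width: 0.597
```

Emit:
play_rows(
  deltas=[
    [0,0,0.3,0,0,0,-1],
    [0,0,0.4,0,0,0,-1],
    [0,0,0.4,0,0,0,-1],
    [0,0,0.4,0,0,0,-1],
    [0,0,0.4,0,0,0,-1],
    [0,0,0.4,0,0,0,-1],
    [0,0,0.3,0,0,0,-1],
    [0,0,0.1,0,0,0,-1],
  ],
)

```text
time_s: 6.63
eef_pos: [520.3, -29.9, 195.3]
ee_rot: [0.001, -0.026, 1.0, -0.0]
force: [-0.1, 0.0, -3.0]
grip_width: 0.593
```

Emit:
play_rows(
  deltas=[
    [0,0,0,0,0,0,-1],
    [0,0,0,0,0,0,-1],
    [0,0,0,0,0,0,-1],
    [0,0,0,0,0,0,-1],
    [0,0,0,0,0,0,-1],
    [0,0,0,0,0,0,-1],
  ],
)

```text
time_s: 7.13
eef_pos: [519.7, -29.8, 192.9]
ee_rot: [-0.0, -0.026, 1.0, 0.0]
force: [-0.1, 0.5, -3.2]
grip_width: 0.592
```

```bash
python3 s.py
python3 - <<'E'
from h import *
c=capture("side")
a=cv2.resize(c["pixels"][100:280,200:400,::-1],None,fx=3.2,fy=3.2,interpolation=cv2.INTER_CUBIC)
cv2.imwrite("pics/crop5.png",np.clip(a*1.8,0,255).astype(np.uint8))
for n in("top","side"):
    P=cloud(capture(n))
    m=(abs(P[...,0]-514)<25)&(abs(P[...,1]-85)<20)
    print(n,m.sum(),np.nanpercentile(P[m][:,2],[5,25,50,75,95]).round(1))
    m=(abs(P[...,0]-520)<25)&(abs(P[...,1]+30)<35)&(P[...,2]>95)
    if m.sum(): print("lowest of held",np.percentile(P[m][:,2],[1,5]).round(1))
E
```

```text
7.1333 [519.7 -29.8 192.9] [-0.1  0.5 -3.2] [-0.04 -0.06 -0.03] 0.5919449917584241 y [-0.052  0.999  0.   ] z [-0.001  0.    -1.   ]
top 328 [85.7 87.5 89.  90.5 92.5]
lowest of held [361.3 479. ]
side 102 [86.7 88.  88.7 89.7 90.9]
lowest of held [148.9 158.2]
```

View pics/crop5.png

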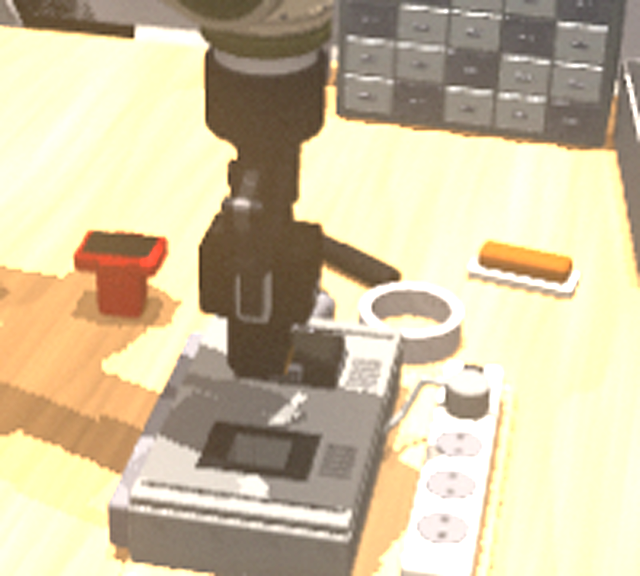

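The deep pack hangs upright in the jaws, with its stem end at (258,375) about 70 mm above the empty bay at (260,450). The thin pack is still at 89 mm and the bystanders look undisturbed. Handing in.

```bash
python3 -c "
from rig import order
print(order.finish_job())"; python3 s.py
```

```text
the job is handed in; nothing more can be done
None
the job is handed in; nothing more can be done
```

I pushed the thin pack home, pinched both of the deep pack's catches, lifted it straight out, and handed the job in still holding it. The hand-in gave no verdict.

**Last checks:**
- **Thin pack:** its top measured about 89 mm above the bench in both camera views (fully home is 88 mm). The brief snap itself did not show in the force readings; pushing at the bottom peaked at about 30 N.
- **Deep pack:** it hung upright and still at a 50 mm opening under a 50 N squeeze, which matches both catches fully in. From the arm's rise, its stem end is about 70 mm above the charger top. The measured load of about 3.2 N is a little under the roughly 3.9 N expected for 0.4 kg.
- **Bystanders:** nothing appeared moved in the side-view crops. I judged this by eye and did not measure it.

No check failed, and it took about 7 of the 42 s allowed. The state could not be read again after the hand-in.

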